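# Open the chick feeder past its spring catch

## Robot

A 7-joint arm with a two-finger parallel gripper is mounted at the origin on the work surface. World frame = base frame: x ahead of the robot, y to its left, z up, the work surface at z = 0. Lengths are in m, angles in rad, forces in N, time in s.
With the tool pointing down it reaches from about 0.425 to 0.875 m from the base axis. Payload 4.7 kg.
Tool frame: the origin (TCP) lies on the centre line of the jaws, within the pads' length; the fingertips stand bot.tip_extent ahead of it and the grasp point (between the pads) lies 11 mm behind it (bot.tip_extent is the distance from the TCP to the fingertips, in m); z points along the fingers, y is the direction in which the jaws open and shut (so a half turn about z gives the same grasp; the last joint's range is limited). The gripper opens to 87 mm and grips with 3 to 60 N. Pads are 19 mm wide; open, the fingers measure 117 mm over their backs; the gripper's body (75 mm by 190 mm) begins 51 mm behind the grasp point.
Start: joints at [-1.091, 0.321, -0.07, 1.45, 0.023, 1.371, -0.057], TCP at [0.292, 0.581, 0.231] pointing down, gripper open.
Joint ranges: [-2.86, 2.86], [-0.3, 2.09], [-1.38, 1.24], [0.06, 2.45], [-1.56, 4.7], [0.09, 2.05], [-2.69, 2.69]. Speed limits (rad/s): [2.57, 2.57, 3.14, 3.14, 3.14, 3.14, 3.14].

## Interface

Orientations are given as [roll, pitch, yaw] about the fixed x, y, z axes, in that order (R = Rz(yaw) Ry(pitch) Rx(roll)).
In Python, from bench import bot gives the robot as it stands.
- The arm moves only by the tool carry_out, never from a script. Its arguments are lists of equal length, an entry for each row: "jaw": the closure, from 0 (fully open) to 1 (shut); "slide": the shift along the tool's x, y, z scaled (see below), a list of three; "dr": the turn, a rotation vector about the tool's x, y, z scaled (see below), a list of three. In form: {"jaw": [jaw, ...], "slide": [[tx, ty, tz], ...], "dr": [[ax, ay, az], ...]}. A call has 1 to 20 rows; each row shifts and turns the commanded pose from where the row before left it, along the tool's axes as they then stand; what a row does not reach is not made up. The controller multiplies each number of a shift by 300 mm and each number of a turn by 30 degrees. A row lasts 1/10 s, in which the tool goes at most 50 mm and 8.59 degrees, less where a joint would pass 70% of its speed; a pose out of reach is approached as far as the arm can. A call with a number of a shift or a turn outside -1 to 1 is refused whole. A call with a gripper value outside its range is refused whole. The fingers move at their own pace and stop on an object; "squeeze" is the grip in N (left out, the last holds). Time passes only in rows, so rows that do not move let the fingers close. It gives the time, the measured TCP pose, the force and the opening at its end, in the units of the state.
- bot.get_state(): the state, without advancing time (a new reading comes with each control period).
- bot.camera(name): name is "scene" or "top"; returns (picture, depth): 480x640x3 uint8, red, green, blue; 480x640 float32, m along the optical axis (not along the pixel's ray), 0 where there is no reading.
- bot.camera_info(name): a dict with "fovy" (degrees; the focal length in pixels is half the picture's height over the tangent of half this angle, whatever the lens; pixels are square), "cx", "cy" (the principal point, pixels), "R" (3x3) and "t" (3): a world point X has camera coordinates R X + t. Camera axes: x right, y down, z forward; pixel columns grow to the right and rows downward; lengths in m; the calibration is good to about 2 mm. A picture is of the moment at which its call begins. camera_info takes no time and is no camera call.
- bot.job_done(): hands the job in, once; it reports no verdict.
The state is a dict: "time_s": time; "joints": joint angles; "dq": joint speeds; "joint_torque": joint torques, N m; "eef_pos": TCP position; "ee_rot": TCP orientation; "wrist_force": force on the tool from outside, world axes, zero at the start; "ft_torque": the same for the moment, N m; "grip_width": finger opening in m.
Only numpy, scipy, OpenCV 4.12 (cv2) and the standard library are available. Lean on these libraries where they do the work, as an engineer would, in place of code of your own. Each camera call takes 0.05 s, during which the arm holds its last target. There are 200 camera calls.

## Task

Open the chick feeder for filling: with a fingertip press the red spring catch right down through the opening in the feeder's steel top, keep it down while you push the top along over it, and then push the top on by its turned-up lip until it is fully open and the catch has sprung up again behind it. Only press and push: do not lift or tip the feeder or drag it about, and leave everything else standing where it is.

Things in the scene. Friction and masses are not known exactly. Their poses are not given: they have to be found in the camera images.
- feeder: The chick feeder: an empty galvanised trough 456 mm long, 95 mm wide at the rim and 60 mm deep, screwed to a loose wooden board 200 x 500 x 18 mm (about 2.2 kg in all, it only rests on the table). Origin: centre of the board's underside; own y runs along the trough and is the way the top slides open; z up.
- top (a joint): How far the feeder's sliding sheet-steel top is open, m: 0 shut, 0.165 at its open stop; it slides towards the feeder's own +y and takes 3 to 4 N to move. 102 x 456 mm, 4 mm thick, underside 78 mm above the table, with two rows of round feeding holes and, near its -y end, one rectangular finger opening.
- top_opening (a point): Centre of the finger opening, level with the top's upper face (82 mm above the table); moves with the top. The opening is 62 mm across x 48 mm along the feeder's y and lies over the catch when shut; a 25 mm wide end strip of the top closes it on the -y side. Axes as the feeder's.
- top_lip (a point): Middle of the upper edge of the turned-up lip: upright sheet 58 mm wide, 3 mm thick, 18 mm tall above the top (edge 100 mm above the table) at the +y edge of the finger opening. The point lies on the face that looks into the opening (to the feeder's -y): the face to push on. Moves with the top. Axes as the feeder's.
- button (a joint): How far the red spring catch is pressed down, m: 0 up, 0.013 at its bottom stop; 3 N to start, 8 N at the bottom; springs up when let go. Up, it blocks the end strip (2 mm gap). Pressed 10 mm or more, it lies below the top: the strip can slide over it and then keeps it down. With the top over 65 mm open the strip is past, and the catch springs up behind it.
- button_top (a point): Centre of the upper face of the red catch (32 mm across x 42 mm along the feeder's y; 88 mm above the table when up, 6 mm above the top's sheet, standing in the finger opening). With the top shut it lies 25 mm on the -y side of the lip's face. Moves down with the catch. Axes as the feeder's.
- eggs: Bystander: open pulp carton of six eggs, 106 x 153 mm, 65 mm tall, beside the feeder. Origin: centre of its underside.
- grit_jar: Bystander: jar of grit, 80 mm across, 120 mm tall, beside the feeder. Origin: centre of its underside.
- scoop: Bystander: aluminium feed scoop with a wooden handle, 82 x 230 mm, 55 mm tall, on the robot's side of the feeder. Origin: centre of the bowl's underside, handle to its own -y.
- ring_tin: Bystander: small green tin, 40 mm across, 45 mm tall, standing on the feeder's board at its far side (top 63 mm above the table). Origin: centre of its underside.
- drinker: Bystander: chick drinker, red saucer 156 mm across under a white jar, 180 mm tall. Origin: centre of its underside.
- mug: Bystander: blue mug, 84 mm across, 85 mm tall. Origin: centre of its underside.

How it is judged:
On the way, in this order (a step that is already met when the one before it is completed fails the run):
1. the fingers press the catch down while the top is still shut (value of joint button above 0.008 m and contact force between the fingers and button_c0 above 1 N and value of joint top below 0.008 m), for 0.1 s.
2. the top has been slid onto the catch, which is still down (value of joint button above 0.008 m and value of joint top between 0.012 and 0.055 m), for 0.02 s.
At the end, for the whole second after the job is handed in: The top stands still, open at least 150 of its 165 mm; the catch is up again behind it (within 3 mm); the feeder rests flat on the table within 40 mm of where it stood; every bystander is within 40 mm of its place (the tin on the board within 60 mm) (value of joint top above 0.15 m and value of joint button below 0.003 m and velocity of joint top between -0.01 and 0.01 m/s and distance of each of feeder, eggs, grit_jar, scoop, drinker, mug from where it was at the start of the episode below 0.04 m and height (world z) of feeder below 0.01 m and linear speed of feeder below 0.01 m/s and distance of ring_tin from where it was at the start of the episode below 0.06 m); the robot touches nothing.
It fails at once if the feeder is lifted or tipped (height (world z) of feeder above 0.02 m or angle between feeder's own z axis and vertical above 0.1 rad).
It fails at once if the feeder is dragged more than 50 mm (distance of feeder from where it was at the start of the episode above 0.05 m).
It fails at once if another thing is lifted or knocked over (angle between any of eggs, grit_jar, scoop, ring_tin, drinker, mug's own z axis and vertical above 0.3 rad or height (world z) of any of eggs, grit_jar, scoop, drinker, mug above 0.03 m or height (world z) of ring_tin above 0.048 m).
It fails at once if another thing is pushed more than 50 mm from its place (the tin 70 mm) (distance of any of eggs, grit_jar, scoop, drinker, mug from where it was at the start of the episode above 0.05 m or distance of ring_tin from where it was at the start of the episode above 0.07 m).
It also fails if it takes over 38 s, if anything falls off the work surface, if the arm or the gripper's body presses on something with over 40 N, if the wrist force passes 120 N, or if a joint passes its speed limit or range.

## Working session

There is one attempt and no reset: what is moved stays moved. The work goes in short steps, Python scripts to look and compute and a tool call to move; the robot and the scene stay as the last step left them, time stands still between calls to the robot, and variables do not carry over. Pictures are saved under pics/ and viewed, about 8 in all and at most 12, crops included, and the job is handed in when it is done.

Besides the shell and the picture viewer there is one more tool, called after "Request:" by a JSON object that holds its "op" and its "data". carry_out: Moves the arm, as the interface text tells. Its arguments: {"type":"object","properties":{"jaw":{"type":"array","items":{"type":"number"}},"slide":{"type":"array","items":{"type":"array","items":{"type":"number","minimum":-1,"maximum":1}}},"dr":{"type":"array","items":{"type":"array","items":{"type":"number","minimum":-1,"maximum":1}}},"squeeze":{"type":"number"}},"required":["jaw","slide","dr"]}

```bash
mkdir -p pics; ls; python3 - <<'E'
from bench import bot
import cv2, numpy as np
print(bot.get_state(), bot.tip_extent)
for n in ("scene","top"):
    p,d=bot.camera(n); np.savez(f"{n}0.npz",p=p,d=d)
    print(n,bot.camera_info(n)); cv2.imwrite(f"pics/{n}0.png",p[...,::-1])
E
```

```text
pics
{'time_s': 0.0, 'joints': array([-1.09090269,  0.32181212, -0.07009217,  1.45172271,  0.02258121,
        1.37077628, -0.05689918]), 'dq': array([ 0.00025867, -0.00085463, -0.00202653, -0.00099137,  0.00079184,
        0.00019386,  0.00126422]), 'joint_torque': array([ 2.69673028e-04, -4.91286170e+01, -4.03829422e-01, -3.12530816e+01,
       -6.39324356e-02,  4.36741544e-02,  1.95212983e-04]), 'eef_pos': array([0.29172101, 0.5802399 , 0.22944466]), 'ee_rot': array([-3.13966277e+00,  7.92490229e-05,  2.67583484e+00]), 'wrist_force': array([ 0.38146646,  0.23194793, -0.45815261]), 'ft_torque': array([ 0.0336575 , -0.01963828, -0.01688035]), 'grip_width': 0.08677444883369549} 0.008
scene {'fovy': 54.820713986186995, 'cx': 327.5459893389526, 'cy': 240.84591548822988, 'R': array([[-0.7946779 ,  0.60695122,  0.00986139],
       [ 0.4834921 ,  0.64268929, -0.59429443],
       [-0.36704554, -0.46750474, -0.8041871 ]]), 't': array([ 0.42884883, -0.2283592 ,  1.30544384])}
top {'fovy': 46.03475676386617, 'cx': 301.3699218768416, 'cy': 237.34024038984631, 'R': array([[ 8.80941671e-03, -9.99961196e-01, -2.92697242e-05],
       [-9.84262004e-01, -8.66594424e-03, -1.76502716e-01],
       [ 1.76495613e-01,  1.58369505e-03, -9.84300153e-01]]), 't': array([-0.01385104,  0.57174557,  1.21859822])}
```

View pics/scene0.png

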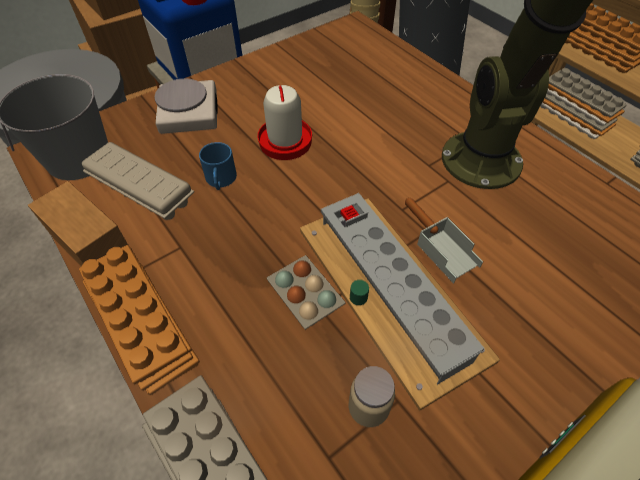

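View pics/top0.png

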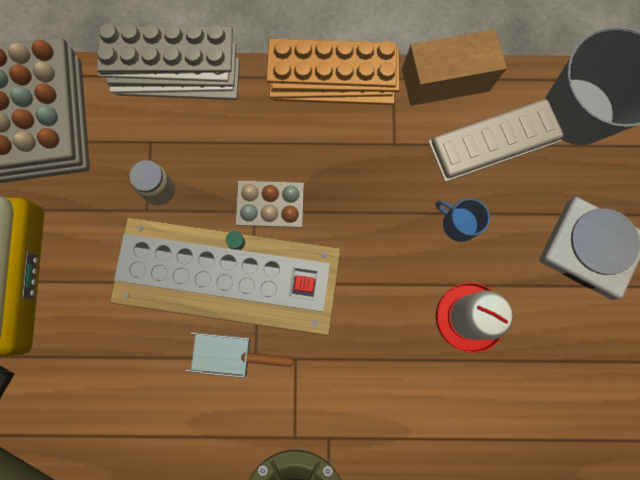

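The top picture shows the red catch at about (304,284). The trough runs left from there, so it opens towards image left, roughly world +y. The tin is at (235,240), the jar at (148,180), the eggs at (270,203), the scoop at (220,355) and the drinker at (475,317). Next I measure the catch, the lip and the top's axis.

```bash
cat > h.py <<'E'
import numpy as np, cv2
from bench import bot
def cloud(n,d):
    c=bot.camera_info(n); f=240/np.tan(np.radians(c["fovy"]/2))
    v,u=np.mgrid[0:480,0:640]
    P=np.stack([(u-c["cx"])/f*d,(v-c["cy"])/f*d,d],-1)
    return (P-c["t"])@c["R"]
E
python3 - <<'E'
from h import *
for n in ("top","scene"):
    z=np.load(n+"0.npz"); p=z["p"].astype(int); W=cloud(n,z["d"])
    ok=z["d"]>0
    roi=ok&(W[...,0]>.35)&(W[...,0]<.75)&(W[...,1]>-.2)&(W[...,1]<.5)
    red=roi&(p[...,0]>140)&(p[...,1]<70)&(p[...,2]<70)&(W[...,2]>.07)&(W[...,2]<.11)
    R=W[red]; print(n,"red",len(R),R.mean(0),R.min(0),R.max(0), np.percentile(R[:,2],[10,50,90]))
    r=cv2.minAreaRect((R[:,:2]*1000).astype(np.float32)); print(r)
    sat=p.max(-1)-p.min(-1)
    sh=roi&(W[...,2]>.072)&(W[...,2]<.090)&(sat<25)
    S=W[sh]; print("sheet",len(S),np.median(S[:,2])); r=cv2.minAreaRect((S[:,:2]*1000).astype(np.float32)); print(r); print(cv2.boxPoints(r))
    # lip points
    L=W[roi&(W[...,2]>.092)&(W[...,2]<.112)&(np.hypot(W[...,0]-R[:,0].mean(),W[...,1]-R[:,1].mean())<.06)]
    print("lip",len(L)); print(np.round(L[:30],4))
img=np.load("top0.npz")["p"][255:315,265:345,::-1]
a=cv2.resize(img,None,fx=8,fy=8,interpolation=cv2.INTER_CUBIC)
cv2.imwrite("pics/crop1.png",a)
E
```

```text
top red 250 [ 0.46447296 -0.01529899  0.08787544] [ 0.44853793 -0.03693028  0.08116145] [0.48119086 0.00598816 0.09320036] [0.0844937  0.0879007  0.09117457]
((464.75286865234375, -15.60133171081543), (40.50373840332031, 29.949142456054688), 79.78936767578125)
sheet 6875 0.08168019086123585
((564.1956787109375, 224.57498168945312), (610.2703247070312, 252.27664184570312), 78.82176971435547)
[[381.29636 -50.31804]
 [628.78705 -99.22481]
 [747.095   499.46802]
 [499.6043  548.37476]]
lip 73
[[ 0.4957  0.0083  0.1045]
 [ 0.4962  0.0063  0.1007]
 [ 0.4939  0.0084  0.1018]
 [ 0.4939  0.0062  0.1022]
 [ 0.4915  0.0083  0.1043]
 [ 0.4923  0.0063  0.0972]
 [ 0.4901  0.0084  0.0982]
 [ 0.4894  0.0062  0.1034]
 [ 0.4874  0.0083  0.1022]
 [ 0.4874  0.0061  0.1023]
 [ 0.4857  0.0104  0.0987]
 [ 0.4851  0.0082  0.104 ]
 [ 0.4854  0.0061  0.1014]
 [ 0.4831  0.0104  0.1023]
 [ 0.4833  0.0082  0.1012]
 [ 0.4807  0.0103  0.1045]
 [ 0.4809  0.0082  0.103 ]
 [ 0.4789  0.0103  0.1016]
 [ 0.4791  0.0082  0.1005]
 [ 0.4768  0.0103  0.1019]
 [ 0.4765  0.0081  0.1041]
 [ 0.4745  0.0102  0.1034]
 [ 0.4745  0
[... 812 characters left out ...]
 0.4412  0.0136  0.1037]
 [ 0.44    0.0156  0.1048]
 [ 0.4475  0.0139  0.105 ]
 [ 0.4458  0.0154  0.1052]
 [ 0.4425  0.0153  0.1028]
 [ 0.4422  0.0181  0.1052]
 [ 0.4523  0.0127  0.1038]
 [ 0.4511  0.0147  0.1048]
 [ 0.4488  0.0156  0.1041]
 [ 0.446   0.0159  0.1023]
 [ 0.4442  0.0173  0.1024]
 [ 0.4402  0.0166  0.0989]
 [ 0.4575  0.0119  0.1032]
 [ 0.4539  0.0114  0.1001]
 [ 0.4552  0.016   0.1055]
 [ 0.4528  0.0168  0.1046]
 [ 0.4472  0.0144  0.0982]
 [ 0.4455  0.0158  0.0983]
 [ 0.4428  0.0164  0.0969]
 [ 0.44    0.0168  0.0953]
 [ 0.4785 -0.0118  0.0921]
 [ 0.4657  0.0111  0.1048]
 [ 0.4634  0.0119  0.104 ]
 [ 0.4626  0.0143  0.1056]
 [ 0.4575  0.0122  0.1   ]
 [ 0.4583  0.0163  0.1045]]
```

View pics/crop1.png

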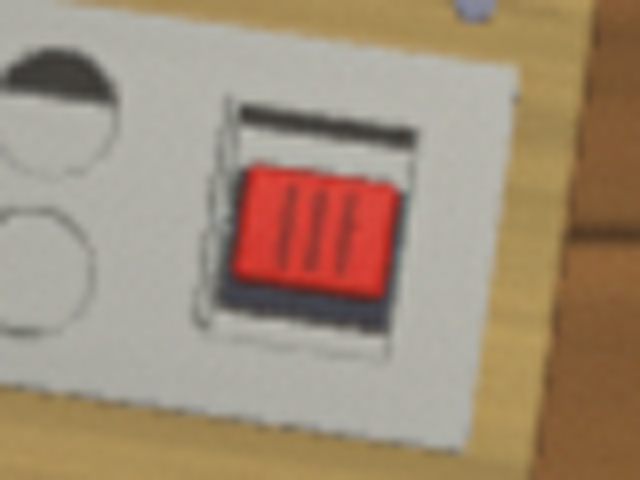

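The crop shows the red catch inside the opening, with the lip along the left edge (crop columns 200–235) and sheet all round it. The top is shut. Next come a precise axis fit and a check on the yellow object near the start pose.

```bash
python3 - <<'E'
from h import *
for n in ("top","scene"):
    z=np.load(n+"0.npz"); p=z["p"].astype(int); W=cloud(n,z["d"]); c=bot.camera_info(n); f=240/np.tan(np.radians(c["fovy"]/2))
    q=c["R"]@np.array([.292,.581,.231])+c["t"]; print(n,"tcp px",q[:2]/q[2]*f+[c["cx"],c["cy"]],
      "yellow", W[(275,20) if n=="top" else (430,600)])
    sat=p.max(-1)-p.min(-1)
    m=((z["d"]>0)&(abs(W[...,2]-.082)<.010)&(sat<30)&(W[...,0]<.62)&(W[...,0]>.38)&(W[...,1]<.43)&(W[...,1]>-.09)).astype(np.uint8)
    k,l,s,_=cv2.connectedComponentsWithStats(cv2.morphologyEx(m,cv2.MORPH_CLOSE,np.ones((5,5))))
    i=1+s[1:,4].argmax(); S=W[(l==i)&(m>0)]
    r=cv2.minAreaRect((S[:,:2]*1000).astype(np.float32)); print("sheet",len(S),r,np.round(cv2.boxPoints(r)),np.median(S[:,2]))
    mm=np.float32(S[:,:2]); v=np.linalg.eigh(np.cov(mm.T))[1][:,1]; print("pca angle",np.degrees(np.arctan2(v[1],v[0])))
    L=W[(z["d"]>0)&(W[...,2]>.096)&(W[...,2]<.108)&(np.hypot(W[...,0]-.467,W[...,1]-.01)<.04)]
    print("lip mean",len(L),L.mean(0), np.polyfit(L[:,0],L[:,1],1))
E
```

```text
top tcp px [-19.21244317 366.45486504] yellow [0.4755088  0.58767599 0.10583354]
sheet 6822 ((489.4136962890625, 163.10354614257812), (457.3447265625, 105.34918975830078), 82.10565948486328) [[406. -56.]
 [510. -71.]
 [573. 382.]
 [469. 397.]] 0.08168654472999809
pca angle 82.07417338039905
lip mean 58 [0.4674385  0.0107667  0.10163723] [-0.13785434  0.07520512]
scene tcp px [672.18656537 333.88430947] yellow [0.48337348 0.60373224 0.17950714]
sheet 6799 ((489.4766845703125, 164.0626220703125), (457.22998046875, 106.94903564453125), 82.07858276367188) [[405. -55.]
 [511. -70.]
 [574. 383.]
 [468. 398.]] 0.0832012024165811
pca angle 82.11798999644382
lip mean 72 [0.4683912  0.01231507 0.10165826] [-0.13745427  0.07669744]
```

Request:
{"op": "carry_out", "data": {"jaw": [1,1,1,1,1,1,1,1,1,1,1,1,1,1,1], "slide": [[-0.1,-0.107,0],[-0.1,-0.107,0],[-0.1,-0.107,0],[-0.1,-0.107,0],[-0.1,-0.107,0],[-0.1,-0.107,0],[-0.1,-0.107,0],[-0.1,-0.107,0],[-0.1,-0.107,0],[-0.1,-0.107,0],[-0.1,-0.107,0],[-0.1,-0.107,0],[-0.1,-0.107,0],[-0.1,-0.107,0],[0,0,0]], "dr": [[0,0,0],[0,0,0],[0,0,0],[0,0,0],[0,0,0],[0,0,0],[0,0,0],[0,0,0],[0,0,0],[0,0,0],[0,0,0],[0,0,0],[0,0,0],[0,0,0],[0,0,0]], "squeeze": 10}}

```text
time_s: 1.6
eef_pos: [0.466, -0.0162, 0.2307]
ee_rot: [-3.14, 0.002, 2.666]
wrist_force: [-0.6, 0.2, 0.2]
grip_width: 0.0006
```

Request:
{"op": "carry_out", "data": {"jaw": [1,1,1,1,1,1,1,1,1,1], "slide": [[0,0,0],[0,0,0],[0,0,0],[0,0,0],[0,0,0],[0,0,0],[0,0,0],[0,0,0],[0,0,0],[0,0,0]], "dr": [[0,0,0.264],[0,0,0.264],[0,0,0.264],[0,0,0.264],[0,0,0.264],[0,0,0.264],[0,0,0.264],[0,0,0.264],[0,0,0.264],[0,0,0]]}}

```text
time_s: 2.6
eef_pos: [0.465, -0.0088, 0.2302]
ee_rot: [-3.141, -0.0, 1.432]
wrist_force: [0.9, -0.5, 0.5]
grip_width: 0.0005
```

Request:
{"op": "carry_out", "data": {"jaw": [1,1,1,1,1], "slide": [[0,0,0.1],[0,0,0.1],[0,0,0.1],[0,0,0.09],[0,0,0]], "dr": [[0,0,0],[0,0,0],[0,0,0],[0,0,0],[0,0,0]]}}

```text
time_s: 3.1
eef_pos: [0.4621, -0.0092, 0.1101]
ee_rot: [-3.134, 0.002, 1.435]
wrist_force: [0.1, -0.5, 0.8]
grip_width: 0.0002
```

```bash
python3 - <<'E'
from h import *
a,_=bot.camera("scene"); b,_=bot.camera("top")
A=cv2.resize(a[170:270,290:410],(480,400),interpolation=3); B=cv2.resize(b[240:320,220:316+0],(480,400),interpolation=3)
cv2.imwrite("pics/near1.png",A[...,::-1]); s=bot.get_state(); print(s["eef_pos"],s["wrist_force"])
E
```

```text
[ 0.46527503 -0.00917395  0.11383263] [-0.17954609 -0.29200072  0.18579589]
```

View pics/near1.png

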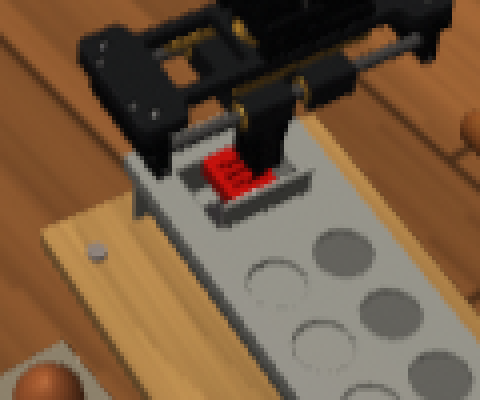

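```bash
python3 - <<'E'
from h import *
a,d=bot.camera("scene"); c=bot.camera_info("scene"); f=240/np.tan(np.radians(c["fovy"]/2))
s=bot.get_state(); print(s["eef_pos"],s["ee_rot"])
e=np.array([.1374,.9905,0]);x=np.array([.9905,-.1374,0])
def px(P): q=c["R"]@P+c["t"]; return ((q[:2]/q[2]*f+[c["cx"],c["cy"]])-[290,170])*5
A=np.ascontiguousarray(cv2.resize(a[170:260,290:410],(600,450),interpolation=3)[...,::-1])
def box(ctr,hx,hy,col):
    pts=np.array([px(ctr+i*x+j*e) for i,j in((-hx,-hy),(hx,-hy),(hx,hy),(-hx,hy))])
    cv2.polylines(A,[pts.astype(np.int32)],True,col,1)
box(np.array([.4646,-.016,.088]),.016,.021,(255,255,0))
T=s["eef_pos"]-[0,0,.008]
box(T,.015,.0095,(0,255,0)); box(np.array([*T[:2],.088]),.015,.0095,(255,0,255))
cv2.imwrite("pics/near2.png",A)
E
```

```text
[ 0.4661977  -0.00919898  0.11474354] [ 3.14008607e+00 -4.30642687e-04  1.43333258e+00]
```

View pics/near2.png

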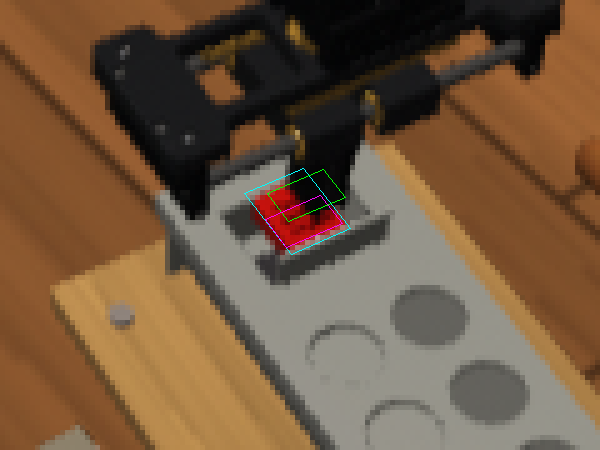

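Request:
{"op": "carry_out", "data": {"jaw": [1,1,1,1], "slide": [[0,0.01,0.03],[0,0,0.025],[0,0,0],[0,0,0]], "dr": [[0,0,0],[0,0,0],[0,0,0],[0,0,0]]}}

```text
time_s: 3.65
eef_pos: [0.4683, -0.0099, 0.0971]
ee_rot: [-3.141, 0.0, 1.432]
wrist_force: [0.3, 0.2, -0.3]
grip_width: 0.0005
```

Request:
{"op": "carry_out", "data": {"jaw": [1,1,1,1], "slide": [[0,0,0.01],[0,0,0.01],[0,0,0],[0,0,0]], "dr": [[0,0,0],[0,0,0],[0,0,0],[0,0,0]]}}

```text
time_s: 4.05
eef_pos: [0.4686, -0.0099, 0.0914]
ee_rot: [3.141, -0.0, 1.432]
wrist_force: [-1.1, 0.1, 5.0]
grip_width: 0.0002
```

Request:
{"op": "carry_out", "data": {"jaw": [1,1,1,1,1], "slide": [[0,0,0.012],[0,0,0.012],[0,0,0],[0,0,0],[0,0,0]], "dr": [[0,0,0],[0,0,0],[0,0,0],[0,0,0],[0,0,0]]}}

```text
time_s: 4.55
eef_pos: [0.4686, -0.0099, 0.0845]
ee_rot: [3.141, -0.0, 1.432]
wrist_force: [-1.4, -0.4, 7.5]
grip_width: 0.0005
```

Request:
{"op": "carry_out", "data": {"jaw": [1,1,1,1,1,1], "slide": [[0.015,0,0],[0.015,0,0],[0.015,0,0],[0.015,0,0],[0,0,0],[0,0,0]], "dr": [[0,0,0],[0,0,0],[0,0,0],[0,0,0],[0,0,0],[0,0,0]]}}

```text
time_s: 5.15
eef_pos: [0.4715, 0.0055, 0.0846]
ee_rot: [3.14, 0.003, 1.431]
wrist_force: [-1.1, -5.4, 7.2]
grip_width: 0.0008
```

Request:
{"op": "carry_out", "data": {"jaw": [1,1,1,1], "slide": [[0.015,0,0],[0.015,0,0],[0,0,0],[0,0,0]], "dr": [[0,0,0],[0,0,0],[0,0,0],[0,0,0]]}}

```text
time_s: 5.55
eef_pos: [0.4721, 0.0166, 0.0837]
ee_rot: [3.141, 0.0, 1.432]
wrist_force: [0.2, -1.8, 0.8]
grip_width: 0.0004
```

```bash
cat >> h.py <<'E'
def check():
    out={}
    for n in ("top","scene"):
        p,d=bot.camera(n); p=p.astype(int); W=cloud(n,d); sat=p.max(-1)-p.min(-1)
        m=(d>0)&(abs(W[...,2]-.082)<.006)&(sat<30)&(W[...,0]>.4)&(W[...,0]<.65)&(W[...,1]<.58)&(W[...,1]>-.1)
        a=(W[...,0]-.489)*.1374+(W[...,1]-.1635)*.9905; b=(W[...,0]-.489)*.9905-(W[...,1]-.1635)*.1374
        m&=abs(b)<.045
        red=(d>0)&(p[...,0]>140)&(p[...,1]<70)&(p[...,2]<70)&(abs(W[...,0]-.465)<.05)&(abs(W[...,1]+.015)<.06)
        g=(d>0)&(p[...,1]>p[...,0]+20)&(p[...,1]>p[...,2]+8)&(W[...,2]>.02)&(W[...,2]<.08)&(abs(b)<.15)
        print(n,"far end",np.percentile(a[m],99.8),"red",red.sum(),W[red].mean(0) if red.any() else "", "tin",g.sum(),W[g].mean(0))
        wood=(d>0)&(abs(W[...,2]-.018)<.006)&(abs(b)<.13)&(abs(a)<.3)&(p[...,0]>150)&(p[...,1]>110)
        print("  board",cv2.minAreaRect((W[wood][:,:2]*1000).astype(np.float32)))
        out[n]=p.astype(np.uint8)
    return out
E
python3 - <<'E'
from h import *
o=check(); cv2.imwrite("pics/mid.png",cv2.resize(o["scene"][170:260,290:410],(600,450),interpolation=3)[...,::-1])
E
```

```text
top far end 0.24671208688232205 red 0  tin 275 [0.54944929 0.21639578 0.06480561]
  board ((490.5089111328125, 162.89724731445312), (498.352783203125, 197.31715393066406), 82.0696792602539)
scene far end 0.2470889265606386 red 14 [ 0.47783584 -0.00341192  0.07928697] tin 292 [0.56695318 0.1516653  0.06065367]
  board ((489.7357482910156, 163.02244567871094), (499.0472717285156, 198.9736328125), 81.98332214355469)
```

View pics/mid.png

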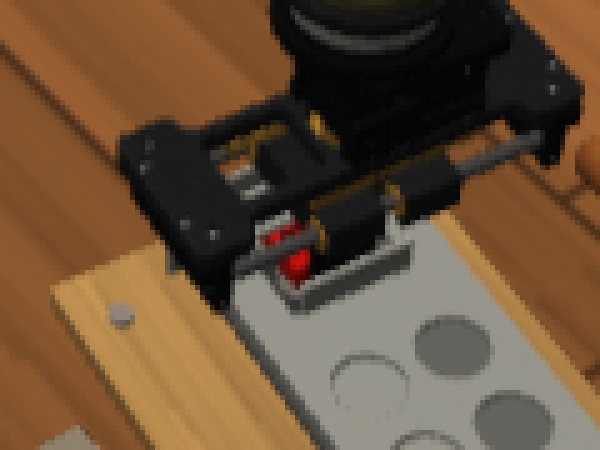

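The picture shows the strip over the catch, the red held down at about z = 0.079, and the finger on the lip. The top is about 18 mm open and the board hasn't moved. I raise the tip above the sheet and push on by the lip.

Request:
{"op": "carry_out", "data": {"jaw": [1,1,1,1,1,1,1,1,1,1,1,1,1,1,1,1,1,1], "slide": [[0,0,-0.02],[0,0,-0.02],[0.015,0,0],[0.03,0,0],[0.03,0,0],[0.03,0,0],[0.03,0,0],[0.03,0,0],[0.03,0,0],[0.03,0,0],[0.03,0,0],[0.03,0,0],[0.03,0,0],[0.03,0,0],[0.03,0,0],[0.03,0,0],[0,0,0],[0,0,0]], "dr": [[0,0,0],[0,0,0],[0,0,0],[0,0,0],[0,0,0],[0,0,0],[0,0,0],[0,0,0],[0,0,0],[0,0,0],[0,0,0],[0,0,0],[0,0,0],[0,0,0],[0,0,0],[0,0,0],[0,0,0],[0,0,0]]}}

```text
time_s: 7.45
eef_pos: [0.4893, 0.1383, 0.0959]
ee_rot: [3.141, -0.001, 1.433]
wrist_force: [0.3, 0.5, 0.3]
grip_width: 0.0004
```

Request:
{"op": "carry_out", "data": {"jaw": [1,1,1,1,1,1,1], "slide": [[0.015,0,0],[0.015,0,0],[0.015,0,0],[0.015,0,0],[0.01,0,0],[0,0,0],[0,0,0]], "dr": [[0,0,0],[0,0,0],[0,0,0],[0,0,0],[0,0,0],[0,0,0],[0,0,0]]}}

```text
time_s: 8.15
eef_pos: [0.4918, 0.1589, 0.0959]
ee_rot: [-3.141, -0.001, 1.432]
wrist_force: [0.9, -0.3, 1.5]
grip_width: 0.0006
```

```bash
python3 - <<'E'
from h import *
o=check(); print(bot.get_state()["eef_pos"],bot.get_state()["wrist_force"])
E
```

```text
top far end 0.3903410386790822 red 228 [ 0.46327501 -0.014507    0.08767979] tin 132 [0.53261407 0.29754307 0.0671421 ]
  board ((490.5473937988281, 162.81008911132812), (498.8307800292969, 197.92344665527344), 82.0564956665039)
scene far end 0.39027594698641005 red 163 [ 0.46571758 -0.01351206  0.08914169] tin 292 [0.56740885 0.15017408 0.06024133]
  board ((489.36651611328125, 163.33399963378906), (499.3294982910156, 199.739013671875), 81.99761962890625)
[0.4916623  0.15876036 0.09591082] [0.31218945 0.00183331 0.12131174]
```

Request:
{"op": "carry_out", "data": {"jaw": [1,1,1,1], "slide": [[0.01,0,0],[0.006,0,0],[0,0,0],[0,0,0]], "dr": [[0,0,0],[0,0,0],[0,0,0],[0,0,0]]}}

```text
time_s: 8.65
eef_pos: [0.492, 0.1609, 0.0959]
ee_rot: [-3.14, 0.003, 1.431]
wrist_force: [-2.2, -5.4, 3.9]
grip_width: 0.0006
```

Request:
{"op": "carry_out", "data": {"jaw": [1,1,1,1,1,1,1,1], "slide": [[-0.03,0,0],[-0.02,0,0],[0,0,-0.1],[0,0,-0.15],[0,0,-0.15],[0,0,-0.15],[0,0,0],[0,0,0]], "dr": [[0,0,0],[0,0,0],[0,0,0],[0,0,0],[0,0,0],[0,0,0],[0,0,0],[0,0,0]]}}

```text
time_s: 9.45
eef_pos: [0.491, 0.1482, 0.2621]
ee_rot: [3.139, -0.002, 1.432]
wrist_force: [0.1, -0.3, -1.0]
grip_width: 0.0004
```

```bash
python3 - <<'E'
from h import *
o=check(); cv2.imwrite("pics/end.png",o["scene"][...,::-1])
E
```

```text
top far end 0.39235122714126 red 218 [ 0.46303172 -0.01431097  0.08753705] tin 170 [0.54139738 0.25785049 0.06599617]
  board ((490.3287353515625, 162.83187866210938), (499.1309814453125, 197.539306640625), 82.0682144165039)
scene far end 0.39206681509495633 red 164 [ 0.46579426 -0.01344063  0.08917073] tin 294 [0.56664592 0.15302905 0.0602798 ]
  board ((489.26953125, 163.79812622070312), (498.299072265625, 200.0266876220703), 82.12979888916016)
```

View pics/end.png

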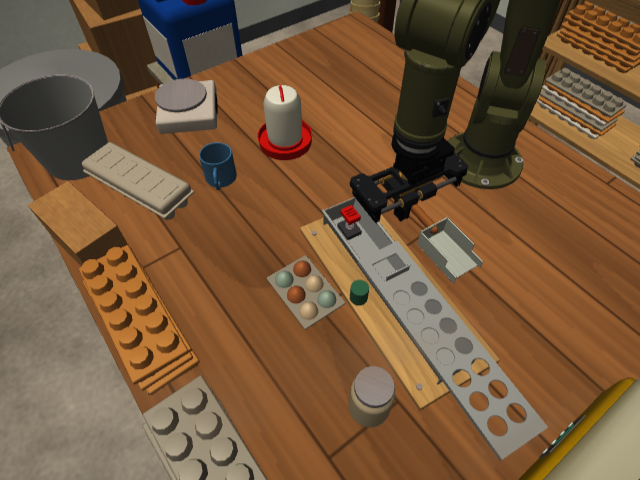

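The final picture shows the top slid out to about (500,440), with the red catch up at (349,215). The eggs, jar, tin, scoop, mug and drinker are where they were, and the arm is clear. I'm handing in.

```bash
python3 -c "
from bench import bot
print(bot.job_done())"
```

```text
the job is handed in; nothing more can be done
None
```

I opened the feeder and handed the job in at about 9.5 s on the robot's clock; the hand-in reports no verdict.

- **What I did:** With the closed fingertips I pressed the catch down about 11.7 mm (7.5 N) while the top was shut. I slid the top about 18 mm over it, then raised the tips above the sheet. From there I pushed the lip until the force rose at the open stop, and drew the arm clear.
- **Last checks:**
  - The top is about 164 mm open by both cameras.
  - The catch is up, with its face at 88–89 mm.
  - The board is within about 1 mm of its start.
  - In the final picture the eggs, jar, scoop, tin, drinker and mug stand where they were.
- **Disagreement:** My automatic tin position from the top camera was unreliable: it gave y from 0.22 to 0.30 m between looks, probably from other greenish pixels. The scene camera showed the tin steady to within 3 mm, so I relied on that.

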